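# Open the cleaner chest and take the safety cap off the descaler bottle

## Robot

A 6-joint arm with a two-finger parallel gripper is mounted at the origin on the work surface. World frame = base frame: x ahead of the robot, y to its left, z up, the work surface at z = 0. Lengths are in m, angles in rad, forces in N, time in s.
With the tool pointing down it reaches from about 0.325 to 0.9 m from the base axis. Payload 6.1 kg.
Tool frame: the origin (TCP) lies midway between the tips of the shut fingers; the grasp point (between the pads) lies 19 mm behind it (r.grip_depth is the distance from the TCP to the grasp point, in m); z points along the fingers, y is the line along which they close (so a half turn about z gives the same grasp; the last joint's range is limited). The gripper opens to 87 mm and grips with 3 to 60 N. Pads are 19 mm wide; open, the fingers measure 117 mm over their backs; the gripper's body (75 mm by 190 mm) begins 51 mm behind the grasp point.
Start: joints at [1.075, 0.22, 1.526, -0, 1.395, -0.126], TCP at [0.226, 0.583, 0.223] pointing down, gripper open.
Joint ranges: [-2.98, 2.98], [-0.91, 2.08], [0.09, 2.57], [-1.24, 4.39], [0.2, 2.65], [-2.68, 2.68]. Speed limits (rad/s): [2.57, 2.57, 3.01, 3.14, 3.14, 3.14].

## Interface

Orientations are given as a rotation vector (axis times angle).
In Python, from station import r gives the robot as it stands.
- The arm moves only by the tool play_rows, never from a script. Its argument "deltas" is a list that holds one entry, the list of rows, each a list of 4 numbers: the shift along the world's x, y, z in mm, then the turn about the world's z in rad. A call has 1 to 8 rows; each row is the pose to reach, as a shift and turn from the pose commanded when the call began; what a row does not reach only later rows make up. A row lasts 1/10 s, in which the tool goes at most 50 mm and 8.59 degrees, less where a joint would pass 70% of its speed; a pose out of reach is approached as far as the arm can. A call with a gripper value outside its range is refused whole. "hand" is the closure, from -1 (fully open) to 1 (shut), set as the call begins (left out, the last holds). The fingers move at their own pace and stop on an object; "grip_force" is the grip in N (left out, the last holds). Time passes only in rows, so rows that repeat a pose let the fingers close. It gives the time, the measured TCP pose, the force, the opening and the grip force at its end, in the units of the state.
- r.get_state(): the state, without advancing time (a new reading comes with each control period).
- r.snapshot(name): name is "scene" or "top" or "wrist"; returns a dict with "color" (400x640x3 uint8, red, green, blue), "vertical_fov" (degrees; the focal length in pixels is half the picture's height over the tangent of half this angle, whatever the lens; pixels are square), "cx", "cy" (the principal point, pixels), "T" (4x4, takes a point from camera to world coordinates). Camera axes: x right, y up, looking along -z (the intrinsics and any distortion apply to the point x, -y, -z); pixel columns grow to the right and rows downward; lengths in m; the calibration is good to about 2 mm. The wrist camera is an equidistant fisheye: a pixel r from the principal point sees the ray r / f radians off the axis. A picture is of the moment at which its call begins. There is no depth.
- r.job_done(): hands the job in; it is judged then, once.
Trained networks look in a picture, given as the dict that the camera call returned (one of the last four; its "shot" number tells which), for a name from the list of things; names that differ only in an ending like _2 or _b are one class to them, and where a whole thing is asked for, a point or a joint stands for the part that bears it (a point fixed in the world has none). Each returns a list of dicts, best first, with "p" (0 to 1); they miss things now and then, are a little off and sometimes report something else, mostly with a low value. They report only what shows in the picture. A call takes as long as a camera call.
- r.outline_of(thing, picture): "region" (400x640 bool, what is visible of it) and "point" ([column, row] in pixels, amid what is visible of it).
The state is a dict: "time_s": time; "joint_positions": joint angles; "joint_velocities": joint speeds; "joint_torque": joint torques, N m; "tcp_pos": TCP position; "tool_rot": TCP orientation; "force": force on the tool from outside, world axes, zero at the start; "ft_torque": the same for the moment, N m; "opening": finger opening in m; "gripper_force": force on a finger pad.
Only numpy, scipy, OpenCV 4.12 (cv2) and the standard library are available. Lean on these libraries where they do the work, as an engineer would, in place of code of your own. Each camera call takes 0.05 s, during which the arm holds its last target. There are 200 camera calls.

## Task

Lift the lid of the storage chest until it rests back on its stop. Then press the wide ribbed safety cap of the square bottle inside down, turn it anticlockwise until it comes free, and lift it straight up. Finish still holding the cap upright in the gripper about 10 cm directly above the bottle; do not put it down, and leave the other things where they are.

Things in the scene. Friction and masses are not known exactly. Their poses are not given: they have to be found in the camera images.
- chest: Grey open storage chest fixed to the counter, 190 (x) x 320 (y) x 150 mm tall, walls and floor 5 mm. Origin at the centre of its underside; its front faces its own -x, the lid is hinged along the top of its +x wall. A square bottle stands in one half (left or right) and a slim round bottle in the other.
- lid (a joint): Hinge of the chest's white flat lid (190 x 320 x 8 mm, 0.3 kg): 0 closed, grows as it opens, about the chest's y axis; the stop is at 1.9 rad (leaning back past vertical). It moves freely, falls shut below about 1.5 rad and falls back onto its stop beyond about 1.6 rad.
- lid_handle (a point): Middle of the lid's steel bar handle: a round bar 11 mm thick, 100 mm long along the hinge (y) direction on two end posts, its centre 35 mm above the lid's top face and 30 mm back from the lid's front edge; so it circles the hinge at 160 mm along the lid and 43 mm off it. Axes turn with the lid, equal to the chest's when closed.
- lid_hinge (a point): Middle of the lid's hinge line, on the chest's rear top edge, 150 mm above the counter. Its y axis is the hinge; its axes turn with the lid.
- bottle: White square bottle, 72 x 72 mm, 80 mm to the shoulder, in an 82 mm square black holder fixed to the chest floor, so it cannot turn, shift or lift. Origin at the centre of its underside (5 mm above the counter), z up. Its round neck carries the safety cap; the neck's top is 122 mm up.
- cap: The safety cap: white ribbed round cap, 52 mm across, 36 mm tall, about 40 g, loose on the bottle's neck. Origin at the centre of its underside, z up; locked, that is 97 mm above the bottle's origin, on a spring: it begins to sink at 5 N and sinks 7 mm at most (10.4 N). Only when 5 mm or more down (9 N) does it turn, and only anticlockwise seen from above.
- cap_top (a point): Centre of the cap's flat top, 36 mm above its origin; at the start 138 mm above the counter, 12 mm below the chest's rim. The cap's turn: it is free to lift between 0.9 and 1.2 rad anticlockwise of locked; a hard stop follows at 1.24 rad. Freed, the spring holds it at the locked height and it lifts straight off; it is clear of the neck 35 mm up.
- slim: Slim white round bottle with a small cap, 48 mm across, 128 mm tall, loose in the other half of the chest. Leave alone. Origin under its centre.
- mug: White mug, 80 mm across, 90 mm tall, left of the chest. Leave alone. Origin under its centre.
- tin: Tin can, 70 mm across, 85 mm tall, right of the chest. Leave alone. Origin under its centre.
- jar: Glass jar, 70 mm across, 100 mm tall, on the right. Leave alone. Origin under its centre.
- spoon: Wooden spoon, 260 mm long, lying on the right. Leave alone. Origin under its middle.

How it is judged:
By the outcome, as a careful person would: the job done as asked, in the order asked, and still so for the second after the job is handed in, while the arm keeps its last pose, push and grip.
It also fails if it takes over 61 s, if anything falls off the work surface, if the arm or the gripper's body presses on something with over 40 N, if the wrist force passes 120 N, or if a joint passes its speed limit or range.

## Working session

There is one attempt and no reset: what is moved stays moved. The work goes in short steps, Python scripts to look and compute and a tool call to move; the robot and the scene stay as the last step left them, time stands still between calls to the robot, and variables do not carry over. Pictures are saved under pics/ and viewed, at most 10 in all, crops included, and the job is handed in when it is done.

Besides the shell and the picture viewer there is one more tool, called after "Call:" as a command line: name --argument value ..., lists and objects as JSON in quotes. play_rows: Moves the arm, as the interface text tells. Its arguments: {"type":"object","properties":{"deltas":{"type":"array"},"hand":{"type":"number"},"grip_force":{"type":"number"}},"required":["deltas"]}

```bash
mkdir -p pics; ls; cat > h.py <<'E'
import numpy as np, cv2
from station import r
def save(n,f):
    s=r.snapshot(n); cv2.imwrite('pics/'+f,s['color'][:,:,::-1]); return s
def ray(s,px):
    f=200/np.tan(np.radians(s['vertical_fov'])/2)
    T=np.array(s['T']); d=np.array([(px[0]-s['cx'])/f,-(px[1]-s['cy'])/f,-1.])
    return T[:3,3],T[:3,:3]@d
def onz(s,px,z):
    o,d=ray(s,px); return o+d*(z-o[2])/d[2]
def proj(s,P):
    f=200/np.tan(np.radians(s['vertical_fov'])/2)
    T=np.array(s['T']); c=(np.atleast_2d(P)-T[:3,3])@T[:3,:3]
    return np.c_[s['cx']+f*c[:,0]/-c[:,2], s['cy']-f*c[:,1]/-c[:,2]]
E
python3 - <<'E'
from h import *
a=save('scene','s0.png');b=save('top','t0.png')
cv2.imwrite('pics/st.png',cv2.resize(np.vstack([a['color'],b['color']])[:,:,::-1],(480,600)))
for s in (a,b):
    print(s['vertical_fov'],s['cx'],s['cy'],np.round(s['T'],3).tolist(),[k for k in s])
    for n in ('chest','lid','lid_handle','mug','tin'):
        for q in r.outline_of(n,s)[:2]:
            ys,xs=np.nonzero(q['region']); print(n,q['p'],q['point'],xs.min(),xs.max(),ys.min(),ys.max())
print(r.get_state())
E
```

```text
pics
57.104831280433906 316.159370975444 198.60722802743703 [[0.406, 0.865, -0.293, 0.221], [-0.914, 0.388, -0.12, -0.217], [0.01, 0.317, 0.948, 1.261], [0.0, 0.0, 0.0, 1.0]] ['color', 'vertical_fov', 'cx', 'cy', 'T', 'shot']
chest 0.7 [267.2, 192.9] 212 325 141 249
lid 0.71 [265.0, 188.7] 212 324 141 240
lid_handle 0.95 [267.5, 191.3] 212 324 142 240
mug 0.94 [214.7, 158.3] 195 226 145 175
mug 0.61 [269.8, 192.0] 212 325 141 248
tin 0.85 [323.0, 234.7] 314 335 225 249
48.53205841032617 319.4629571521652 200.29181454734677 [[0.0, 0.996, -0.092, 0.488], [-1.0, -0.002, -0.021, -0.09], [-0.021, 0.092, 0.996, 1.389], [0.0, 0.0, 0.0, 1.0]] ['color', 'vertical_fov', 'cx', 'cy', 'T', 'shot']
chest 0.82 [271.4, 229.1] 204 329 177 271
lid 0.82 [265.8, 225.6] 204 330 181 272
lid_handle 0.71 [268.3, 225.9] 204 329 181 271
mug 0.7 [187.9, 213.5] 164 207 197 224
tin 0.71 [344.5, 240.9] 334 357 231 255
tin 0.17 [267.1, 225.0] 204 329 181 271
{'time_s': 0.6, 'joint_positions': array([ 1.07493593e+00,  2.20330501e-01,  1.52648310e+00,  4.46987729e-06,
        1.39470028e+00, -1.26110366e-01]), 'joint_velocities': array([-0.00072554, -0.00046593, -0.00081946,  0.00070969, -0.00283797,
        0.00081936]), 'joint_torque': array([-4.50802668e-05, -4.94231701e+01, -3.87502277e+01,  7.00553809e-02,
        4.68764326e-02, -1.98031330e-05]), 'tcp_pos': array([0.2258755 , 0.58276405, 0.22258969]), 'tool_rot': array([5.77496679e-01, 3.08803770e+00, 1.19913647e-04]), 'force': array([-0.55908247,  0.68301957,  0.13965923]), 'ft_torque': array([-0.02194908, -0.03989004, -0.0423913 ]), 'gripper_force': 0.0, 'opening': 0.08704269651897133}
```

View pics/t0.png

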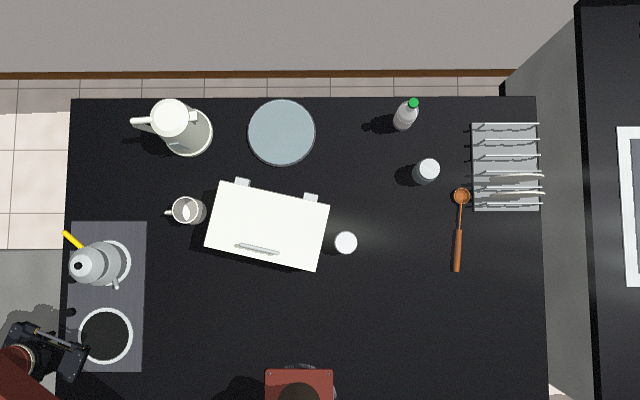

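View pics/s0.png

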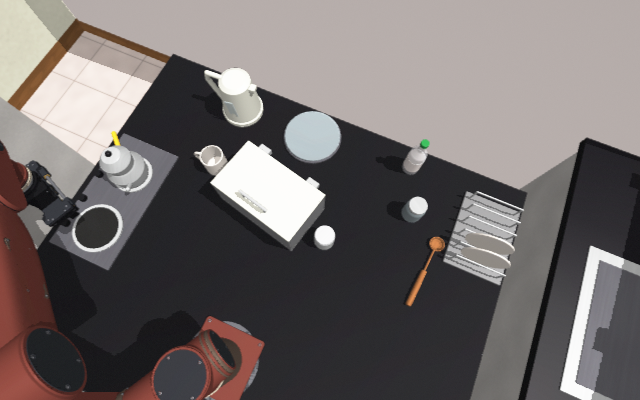

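```bash
cat >> h.py <<'E'
def lidpose(s):
    q=r.outline_of('lid',s)[0]; m=(q['region']&(s['color'].min(2)>170)).astype(np.uint8)
    m=cv2.morphologyEx(m,cv2.MORPH_OPEN,np.ones((5,5),np.uint8))
    c=max(cv2.findContours(m,0,2)[0],key=cv2.contourArea)[:,0]
    W=np.array([onz(s,p,.158)[:2] for p in c])
    return cv2.minAreaRect((W*1000).astype(np.float32))
E
python3 - <<'E'
from h import *
for n in ('top','scene'):
    s=r.snapshot(n); R=lidpose(s); print(n,R)
    q=r.outline_of('lid',s)[0]['region']; c=s['color'].astype(int)
    g=c.mean(2); 
    # handle: darker pixels inside eroded lid
    m=cv2.erode(q.astype(np.uint8),np.ones((9,9)));ys,xs=np.nonzero((m>0)&(g<215)); print(np.percentile(g[m>0],[2,5,10,50]),len(xs))
    print('handle',onz(s,(xs.mean(),ys.mean()),.193),xs.min(),xs.max(),ys.min(),ys.max())
E
```

```text
top ((532.5238647460938, 82.28488159179688), (318.69549560546875, 190.4777069091797), 77.108154296875)
[201.18666667 245.33333333 246.33333333 247.        ] 195
handle [0.46681776 0.10798892 0.193     ] 234 279 242 255
scene ((530.091064453125, 79.46469116210938), (321.3890075683594, 191.790771484375), 76.954345703125)
[202.33333333 236.         252.33333333 252.33333333] 141
handle [0.4567916  0.09798364 0.193     ] 235 265 192 212
```

Call:
play_rows --deltas '[[[0,-45,20,-0.14],[0,-90,40,-0.28],[10,-135,50,-0.42],[30,-180,50,-0.56],[55,-220,50,-0.7],[80,-260,50,-0.84],[105,-300,50,-0.98],[130,-340,50,-1.12]]]' --hand -1 --grip_force 10

```text
time_s: 1.7
tcp_pos: [0.3565, 0.2411, 0.2729]
tool_rot: [2.135, 2.303, 0.002]
force: [0.2, 0.2, 1.1]
opening: 0.0869
gripper_force: 0.0
```

Call:
play_rows --deltas '[[[30,-40,0,-0.14],[60,-80,0,-0.28],[90,-115,0,-0.307],[112,-147,0,-0.307],[112,-147,0,-0.307],[112,-147,0,-0.307]]]'

```text
time_s: 2.3
tcp_pos: [0.4679, 0.0952, 0.2724]
tool_rot: [-2.459, -1.954, 0.0]
force: [0.1, 0.7, 0.8]
opening: 0.0868
gripper_force: 0.0
```

```bash
python3 - <<'E'
from h import *
s=save('wrist','w1.png');print(s['vertical_fov'],s['cx'],s['cy'],np.round(s['T'],3).tolist())
st=r.get_state();print(st['time_s'],st['tcp_pos'],st['tool_rot'],st['joint_positions'])
E
```

```text
65.70646984690485 317.5635301077827 192.81773637263896 [[0.974, 0.219, 0.057, 0.484], [-0.226, 0.943, 0.245, 0.163], [0.0, -0.251, 0.968, 0.435], [0.0, 0.0, 0.0, 1.0]]
2.35 [0.46753064 0.09599581 0.27241466] [-2.45766987e+00 -1.95561558e+00  3.11182242e-04] [ 3.66917286e-02 -1.70335002e-01  1.83159807e+00  5.29002771e-04
  1.48096436e+00  2.63189712e-01]
```

View pics/w1.png

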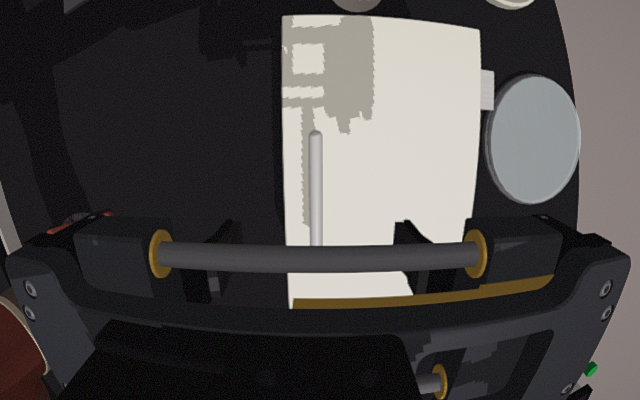

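```bash
cat >> h.py <<'E'
def fray(s,px):
    f=200/np.tan(np.radians(s['vertical_fov'])/2); u=np.array([px[0]-s['cx'],px[1]-s['cy']]); ru=np.hypot(*u); t=ru/f
    d=np.array([u[0]/ru*np.sin(t),-u[1]/ru*np.sin(t),-np.cos(t)]); T=np.array(s['T']); return T[:3,3],T[:3,:3]@d
def fonz(s,px,z):
    o,d=fray(s,px); return o+d*(z-o[2])/d[2]
E
python3 - <<'E'
from h import *
s=r.snapshot('wrist')
c=np.array([531.3,80.9])/1e3; a=np.radians(-12.97); X=np.array([np.cos(a),np.sin(a)]);Y=np.array([-X[1],X[0]])
for px,z in (((316,133),.193),((309,180),.193),((322,180),.193),((309,230),.193),((322,230),.193),((283,15),.158),((480,31),.158),((290,305),.158),((472,200),.158)):
    P=fonz(s,px,z); d=P[:2]-c; print(px,np.round(P,4),np.round([d@X,d@Y],4))
E
```

```text
(316, 133) [0.4786 0.1495 0.193 ] [-0.0668  0.055 ]
(309, 180) [0.4647 0.1142 0.193 ] [-0.0724  0.0175]
(322, 180) [0.4748 0.1118 0.193 ] [-0.062   0.0175]
(309, 230) [0.4547 0.0726 0.193 ] [-0.0727 -0.0253]
(322, 230) [0.4654 0.0701 0.193 ] [-0.0618 -0.0253]
(283, 15) [0.4737 0.2607 0.158 ] [-0.0965  0.1623]
(480, 31) [0.6583 0.217  0.158 ] [0.0932 0.1611]
(290, 305) [ 0.41   -0.0213  0.158 ] [-0.0952 -0.1268]
(472, 200) [0.6182 0.0509 0.158 ] [ 0.0914 -0.0098]
```

Call:
play_rows --deltas '[[[0,0,-30,0],[-1,0,-60,0],[-1,0,-85,0],[-1,0,-96,0],[-1,0,-96,0]]]'

```text
time_s: 2.9
tcp_pos: [0.4653, 0.0967, 0.1752]
tool_rot: [-2.454, -1.958, 0.004]
force: [-0.0, -0.2, 1.2]
opening: 0.0869
gripper_force: 0.0
```

Call:
play_rows --deltas '[[[0,0,0,0],[0,0,0,0],[0,0,0,0],[0,0,0,0],[0,0,0,0],[0,0,0,0]]]' --hand 1 --grip_force 10

```text
time_s: 3.5
tcp_pos: [0.467, 0.0957, 0.1767]
tool_rot: [2.458, 1.957, 0.0]
force: [-0.3, 0.4, 0.3]
opening: 0.047
gripper_force: 0.0
```

```bash
python3 - <<'E'
import numpy as np
a=np.radians(-12.97)
p=None
for t in np.arange(0,1.93,.08):
    d=-160*np.cos(t)+43*np.sin(t)+160; z=160*np.sin(t)+43*np.cos(t)-43
    print(round(t,2),np.round([d*np.cos(a),d*np.sin(a),z],1).tolist())
E
```

```text
0.0 [0.0, -0.0, 0.0]
0.08 [3.8, -0.9, 12.6]
0.16 [8.7, -2.0, 24.9]
0.24 [14.4, -3.3, 36.8]
0.32 [21.1, -4.9, 48.1]
0.4 [28.6, -6.6, 58.9]
0.48 [37.0, -8.5, 69.0]
0.56 [46.1, -10.6, 78.4]
0.64 [55.9, -12.9, 87.0]
0.72 [66.3, -15.3, 94.8]
0.8 [77.3, -17.8, 101.7]
0.88 [88.9, -20.5, 107.7]
0.96 [100.8, -23.2, 112.7]
1.04 [113.1, -26.1, 116.8]
1.12 [125.7, -29.0, 119.8]
1.2 [138.5, -31.9, 121.7]
1.28 [151.4, -34.9, 122.6]
1.36 [164.3, -37.8, 122.5]
1.44 [177.1, -40.8, 121.2]
1.52 [189.9, -43.7, 119.0]
1.6 [202.4, -46.6, 115.7]
1.68 [214.6, -49.4, 111.4]
1.76 [226.4, -52.1, 106.1]
1.84 [237.8, -54.8, 99.8]
1.92 [248.6, -57.3, 92.6]
```

Fingers close slowly; wait more.

Call:
play_rows --deltas '[[[0,0,0,0],[0,0,0,0],[0,0,0,0],[0,0,0,0],[0,0,0,0],[0,0,0,0],[0,0,0,0],[0,0,0,0]]]'

```text
time_s: 4.3
tcp_pos: [0.4665, 0.0958, 0.1765]
tool_rot: [-2.457, -1.956, 0.001]
force: [-3.2, -0.2, 1.9]
opening: 0.0104
gripper_force: 10.0
```

Call:
play_rows --deltas '[[[4,-1,13,0],[9,-2,25,0],[14,-3,37,0],[21,-5,48,0],[29,-7,59,0],[37,-9,69,0]]]'

```text
time_s: 4.9
tcp_pos: [0.5033, 0.0874, 0.2477]
tool_rot: [-2.455, -1.956, 0.001]
force: [-8.5, 3.0, 5.5]
opening: 0.0102
gripper_force: 10.0
```

Call:
play_rows --deltas '[[[8,-2,10,0],[18,-4,19,0],[28,-7,27,0],[39,-9,34,0],[51,-12,40,0],[63,-15,45,0],[75,-17,49,0],[88,-20,52,0]]]'

```text
time_s: 5.7
tcp_pos: [0.5935, 0.0663, 0.2999]
tool_rot: [2.456, 1.955, 0.003]
force: [-1.4, -0.2, 2.3]
opening: 0.0103
gripper_force: 10.0
```

Call:
play_rows --deltas '[[[13,-3,2,0],[26,-6,3,0],[39,-9,3,0],[51,-12,2,0],[64,-15,0,0],[77,-18,-4,0],[89,-20,-8,0],[89,-20,-8,0]]]'

```text
time_s: 6.5
tcp_pos: [0.6834, 0.0454, 0.2907]
tool_rot: [2.456, 1.953, 0.004]
force: [1.0, -2.3, 2.9]
opening: 0.0106
gripper_force: 10.0
```

Call:
play_rows --deltas '[[[6,-1,-3,0],[12,-3,-6,0],[18,-4,-9,0],[23,-5,-12,0],[28,-6,-15,0],[28,-6,-15,0]]]'

```text
time_s: 7.1
tcp_pos: [0.7104, 0.0393, 0.2751]
tool_rot: [2.456, 1.954, 0.002]
force: [2.4, -5.9, 4.1]
opening: 0.0104
gripper_force: 10.0
```

```bash
python3 - <<'E'
from h import *
s=save('scene','s2.png'); print(r.get_state()['joint_positions'])
E
```

```text
[-0.05456556  0.40075511  1.20625715 -0.00156084  1.5316918   0.17243456]
```

View pics/s2.png

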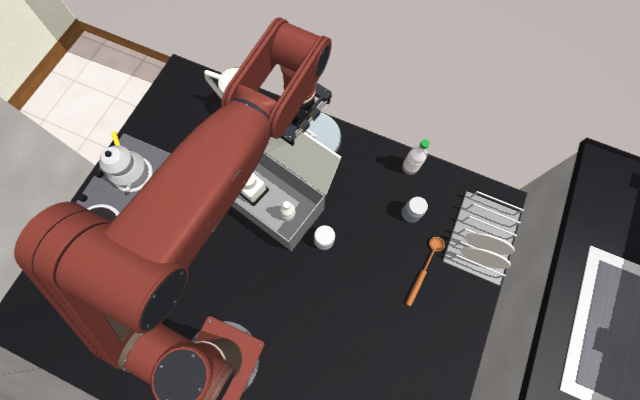

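Call:
play_rows --deltas '[[[0,0,0,0],[0,0,0,0],[0,0,0,0],[1,0,0,0],[2,0,0,0]]]' --hand 0.63

```text
time_s: 7.65
tcp_pos: [0.7106, 0.0412, 0.2739]
tool_rot: [-2.457, -1.957, 0.001]
force: [1.3, -0.4, 0.3]
opening: 0.0163
gripper_force: 0.2
```

Call:
play_rows --deltas '[[[1,0,10,0],[1,0,22,0],[1,0,36,0],[1,0,52,0],[1,0,80,0],[1,0,110,0],[1,0,125,0]]]'

```text
time_s: 8.35
tcp_pos: [0.7125, 0.0407, 0.4052]
tool_rot: [2.455, 1.954, 0.007]
force: [0.1, -0.2, 0.4]
opening: 0.0163
gripper_force: 0.0
```

Call:
play_rows --deltas '[[[-40,-25,0,0.1],[-80,-50,0,0.24],[-120,-75,0,0.38],[-160,-100,0,0.5],[-200,-125,0,0.6],[-240,-150,0,0.7],[-280,-180,0,0.8],[-300,-210,0,0.9]]]' --hand -1

```text
time_s: 9.15
tcp_pos: [0.4096, -0.1698, 0.4021]
tool_rot: [1.354, 2.831, -0.001]
force: [1.0, -0.5, 0.8]
opening: 0.0719
gripper_force: 0.0
```

```bash
python3 - <<'E'
from h import *
st=r.get_state();print(st['time_s'],st['tcp_pos'],st['joint_positions'])
ims=[]
for n in ('top','scene'):
    s=r.snapshot(n)
    for k in ('cap','bottle','slim','chest','lid'):
        for q in r.outline_of(k,s)[:2]:
            ys,xs=np.nonzero(q['region']); print(n,k,round(q['p'],2),q['point'],xs.min(),xs.max(),ys.min(),ys.max(),len(xs), np.round(onz(s,((xs.min()+xs.max())/2,(ys.min()+ys.max())/2),.138 if k=='cap' else .085),4))
    ims.append(cv2.resize(s['color'][120:280,190:370],None,fx=3,fy=3,interpolation=2)[:,:,::-1][:300 if 0 else 480])
cv2.imwrite('pics/c3.png',cv2.resize(np.hstack(ims),(800,356)))
E
```

```text
9.15 [ 0.40963573 -0.16977946  0.40211665] [-5.70853940e-01 -2.79907922e-01  1.68602717e+00 -3.31786787e-04
  1.73180982e+00 -1.24918681e+00]
top cap 0.67 [238.8, 220.2] 230 249 213 230 286 [0.5434 0.1624 0.138 ]
top bottle 0.56 [247.7, 225.4] 229 262 208 240 543 [0.5383 0.1552 0.085 ]
top bottle 0.56 [273.0, 172.8] 209 336 144 204 4459 [0.687  0.0769 0.085 ]
top slim 0.73 [295.7, 231.8] 287 304 224 240 235 [0.5148 0.0075 0.085 ]
top slim 0.59 [342.1, 234.3] 334 348 231 243 104 [ 0.5002 -0.126   0.085 ]
top chest 0.7 [277.4, 203.6] 205 335 144 271 11236 [0.587  0.0833 0.085 ]
top chest 0.4 [294.9, 231.0] 287 303 225 240 218 [0.5134 0.0089 0.085 ]
top lid 0.59 [271.7, 171.8] 209 336 144 204 4530 [0.687  0.0769 0.085 ]
top lid 0.42 [296.0, 230.3] 287 305 224 240 241 [0.5148 0.006  0.085 ]
scene cap 0.69 [245.2, 181.2] 240 255 171 188 208 [0.5362 0.1574 0.138 ]
scene slim 0.69 [287.6, 212.8] 280 295 202 220 237 [0.5054 0.0018 0.085 ]
scene chest 0.78 [269.3, 161.3] 212 316 96 246 6142 [0.6024 0.1377 0.085 ]
scene chest 0.63 [249.4, 178.8] 240 256 171 188 225 [0.5517 0.1735 0.085 ]
scene lid 0.8 [275.5, 134.4] 250 316 98 162 2439 [0.773  0.1468 0.085 ]
```

View pics/c3.png

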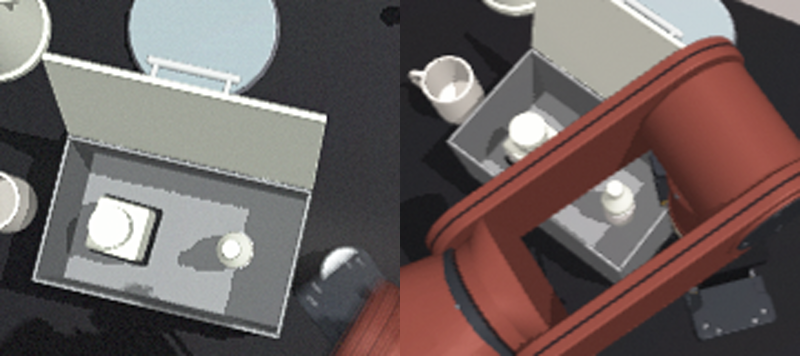

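Call:
play_rows --deltas '[[[10,42,0,0.02],[25,84,0,0.04],[40,126,0,0.06],[55,168,0,0.08],[75,210,0,0.1],[95,252,-15,0.12],[115,294,-40,0.12],[130,330,-70,0.12]]]'

```text
time_s: 10.55
tcp_pos: [0.5425, 0.1621, 0.331]
tool_rot: [1.187, 2.906, 0.002]
force: [0.5, -0.2, 0.5]
opening: 0.0871
gripper_force: 0.0
```

Call:
play_rows --deltas '[[[0,0,-35,0],[0,0,-70,0],[0,0,-70,0],[0,0,-70,0]]]'

```text
time_s: 10.95
tcp_pos: [0.541, 0.1595, 0.2608]
tool_rot: [-1.189, -2.907, 0.001]
force: [0.4, 0.1, 0.5]
opening: 0.0869
gripper_force: 0.0
```

```bash
python3 - <<'E'
from h import *
st=r.get_state();print(st['time_s'],st['tcp_pos'],st['joint_positions'])
s=save('wrist','w4.png')
for k in ('cap','bottle'):
    for q in r.outline_of(k,s)[:2]:
        ys,xs=np.nonzero(q['region']); print(k,round(q['p'],2),q['point'],xs.min(),xs.max(),ys.min(),ys.max(),len(xs))
        if k=='cap':
            W=np.array([fonz(s,(x,y),.138)[:2] for x,y in zip(xs,ys)]);print(cv2.minEnclosingCircle((W*1000).astype(np.float32)),W.mean(0))
E
```

```text
10.95 [0.54100721 0.15950555 0.26080402] [ 1.46908949e-01  5.29460820e-02  1.63983775e+00 -1.71177256e-05
  1.45029076e+00 -6.47422137e-01]
cap 0.94 [323.2, 183.9] 295 349 153 209 2503
((541.1303100585938, 167.3429718017578), 28.474407196044922) [0.54057691 0.16707296]
bottle 0.7 [320.5, 151.4] 280 362 124 211 2125
```

View pics/w4.png

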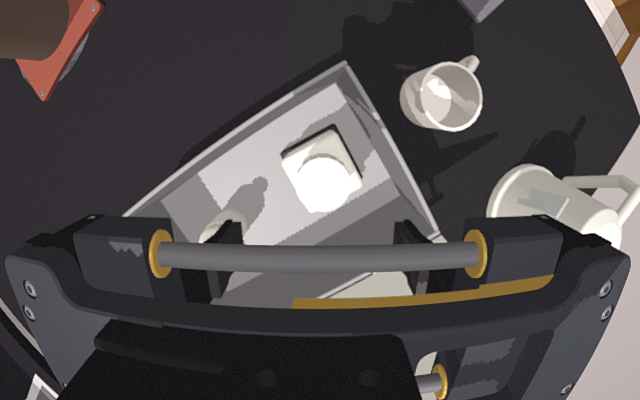

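```bash
python3 - <<'E'
from h import *
from scipy.optimize import least_squares
s=r.snapshot('wrist'); o=np.array(s['T'])[:3,3]; print(o)
q=r.outline_of('cap',s)[0]
c=max(cv2.findContours(q['region'].astype(np.uint8),0,1)[0],key=cv2.contourArea)[:,0]
W=np.array([fonz(s,p,.138)[:2] for p in c])*1000
c0=np.array([542.,165]); v=c0-o[:2]*1000; v/=np.linalg.norm(v)  # away from camera
k=((W-c0)@v)>-3
f=least_squares(lambda p:np.hypot(*(W[k]-p[:2]).T)-p[2],[*c0,26]);print(f.x,f.cost)
f=least_squares(lambda p:np.hypot(*(W[k]-p[:2]).T)-26.2,c0);print(f.x,f.cost)
t=r.snapshot('top');
E
```

```text
[0.49292217 0.20801219 0.42612724]
[236.71348106 412.80574379 451.74559359] 54402.46915049461
[544.88758866 106.16773138] 1811038.7957900036
```

```bash
python3 - <<'E'
from h import *
from scipy.optimize import least_squares
s=r.snapshot('wrist'); o=np.array(s['T'])[:3,3]
for q in r.outline_of('cap',s):
    m=cv2.morphologyEx(q['region'].astype(np.uint8),cv2.MORPH_OPEN,np.ones((7,7)))
    ys,xs=np.nonzero(q['region']); print(q['p'],q['point'],len(xs),xs.min(),xs.max(),ys.min(),ys.max())
    c=max(cv2.findContours(m,0,cv2.CHAIN_APPROX_NONE)[0],key=cv2.contourArea)[:,0]
    W=np.array([fonz(s,p,.138)[:2] for p in c])*1000
    c0=np.array([542.,165]); v=c0-o[:2]*1000; v/=np.linalg.norm(v)
    k=((W-c0)@v)>-3
    for R in (25.5,26,26.5):
        f=least_squares(lambda p:np.hypot(*(W[k]-p[:2]).T)-R,c0,loss='soft_l1');print(R,f.x,f.cost,k.sum())
E
```

```text
0.55 [324.1, 180.5] 2429 294 348 151 208
25.5 [541.9380262  165.45759148] 6.748549457872983 81
26 [541.46042083 165.86932167] 11.676501573537477 81
26.5 [540.99530099 166.28313984] 18.90926174468549 81
```

Call:
play_rows --deltas '[[[1,2,-35,0],[1,4,-70,0],[1,4,-100,0],[1,4,-125,0],[1,4,-145,0],[1,4,-158,0],[1,4,-158,0]]]'

```text
time_s: 12.05
tcp_pos: [0.5409, 0.163, 0.1009]
tool_rot: [-1.189, -2.905, 0.003]
force: [0.4, 0.8, 0.7]
opening: 0.0869
gripper_force: 0.0
```

Call:
play_rows --deltas '[[[0,0,0,0],[0,0,0,0],[0,0,0,0],[0,0,0,0],[0,0,0,0],[0,0,0,0],[0,0,0,0],[0,0,0,0]]]' --hand 1 --grip_force 30

```text
time_s: 12.85
tcp_pos: [0.5425, 0.1633, 0.1031]
tool_rot: [1.19, 2.907, 0.0]
force: [-0.4, 0.9, 2.5]
opening: 0.0515
gripper_force: 30.0
```

Call:
play_rows --deltas '[[[0,0,-2,0],[0,0,-4,0],[0,0,-6,0],[0,0,-7,0],[0,0,-7,0],[0,0,-7,0]]]'

```text
time_s: 13.45
tcp_pos: [0.5426, 0.1634, 0.0968]
tool_rot: [1.189, 2.907, 0.0]
force: [-3.2, -1.2, 10.0]
opening: 0.0515
gripper_force: 30.0
```

Call:
play_rows --deltas '[[[0,0,-1,0],[0,0,-1,0.1],[0,0,-1,0.2],[0,0,-1,0.3],[0,0,-1,0.4],[0,0,-1,0.4]]]'

```text
time_s: 14.05
tcp_pos: [0.544, 0.1637, 0.0966]
tool_rot: [0.583, 3.083, 0.002]
force: [0.0, 0.8, 9.8]
opening: 0.0513
gripper_force: 30.0
```

```bash
python3 - <<'E'
from h import *
st=r.get_state();print(st['time_s'],st['tcp_pos'],st['force'],st['ft_torque'],st['joint_positions'])
E
```

```text
14.05 [0.54401823 0.16366936 0.09657598] [4.35074868e-03 7.64659440e-01 9.80507566e+00] [0.04918411 0.08954006 0.01945758] [ 1.53336283e-01  2.06906755e-01  1.79123560e+00  1.85681890e-04
  1.13951110e+00 -1.04361783e+00]
```

Call:
play_rows --deltas '[[[0,0,0,0.1],[0,0,0,0.2],[0,0,0,0.3],[0,0,0,0.4],[0,0,0,0.5],[0,0,0,0.6],[0,0,0,0.66],[0,0,0,0.66]]]'

```text
time_s: 14.85
tcp_pos: [0.5442, 0.1637, 0.0967]
tool_rot: [-0.446, 3.105, 0.001]
force: [0.1, 0.6, 7.9]
opening: 0.0512
gripper_force: 30.0
```

```bash
python3 - <<'E'
from h import *
st=r.get_state();print(st['time_s'],st['tcp_pos'],st['tool_rot'],st['force'],st['ft_torque'],st['opening'])
E
```

```text
14.85 [0.54417981 0.1637463  0.09665048] [-4.45502777e-01  3.10547753e+00  5.08694010e-04] [0.13848719 0.64192917 7.92565693] [0.14154807 0.01954817 0.02532648] 0.0512371579791438
```

Call:
play_rows --deltas '[[[0,0,4,0],[0,0,8,0],[0,0,12,0],[0,0,16,0],[0,0,16,0]]]'

```text
time_s: 15.35
tcp_pos: [0.5423, 0.1635, 0.1109]
tool_rot: [-0.443, 3.11, 0.001]
force: [1.0, 1.8, 0.6]
opening: 0.0516
gripper_force: 30.0
```

Call:
play_rows --deltas '[[[0,0,10,0],[0,0,22,0],[0,0,36,0],[0,0,52,0],[0,0,70,0],[0,0,90,0],[0,0,106,0],[0,0,106,0]]]'

```text
time_s: 16.15
tcp_pos: [0.544, 0.1634, 0.2204]
tool_rot: [-0.442, 3.105, -0.0]
force: [1.2, -0.7, -0.2]
opening: 0.0515
gripper_force: 30.0
```

Call:
play_rows --deltas '[[[0,0,0,0],[0,0,0,0],[0,0,0,0],[0,0,0,0]]]'

```text
time_s: 16.55
tcp_pos: [0.5417, 0.1632, 0.2157]
tool_rot: [0.443, -3.108, 0.0]
force: [0.5, -0.0, -0.9]
opening: 0.0512
gripper_force: 30.0
```

```bash
python3 - <<'E'
from h import *
w=save('wrist','w5.png'); s=r.snapshot('scene')
cv2.imwrite('pics/f.png',cv2.resize(np.vstack([w['color'],s['color']])[:,:,::-1],(480,600)))
st=r.get_state();print(st['time_s'],st['tcp_pos'],st['force'],st['opening'],st['gripper_force'])
E
```

```text
16.65 [0.54197582 0.16322046 0.21609346] [-0.85327072  0.63387343 -0.46840717] 0.05132114816223486 29.99997276929207
```

View pics/f.png

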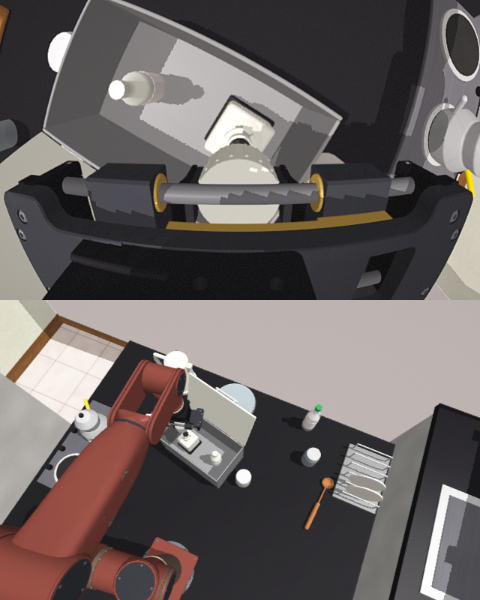

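The wrist view (top half) shows the cap held upright between the fingers at about (240,190), with the bare neck of the bottle below it at (240,130). In the scene view the lid is still leaning back on its stop, and the slim bottle stands at (215,457).

```bash
python3 -c "
from station import r
print(r.job_done())"
```

```text
the job is handed in; nothing more can be done
None
```

I opened the lid back onto its stop, pressed and turned the safety cap until it came free, and handed in the job with the gripper holding the cap upright roughly 9 cm above the bottle's neck (about 11 cm above where it sat).

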